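# Rotate three lab vessels to their proper stations

### The arm

A 7-joint arm with a two-finger parallel gripper is mounted at the origin on the work surface. World frame = base frame: x ahead of the robot, y to its left, z up, the work surface at z = 0. Lengths are in m, angles in rad, forces in N, time in s.
With the tool pointing down it reaches from about 0.425 to 0.825 m from the base axis. Payload 3.6 kg.
Tool frame: the origin (TCP) lies between the finger pads; the fingertips stand 8 mm ahead of it and the grasp point (between the pads) lies 11 mm behind it (manip.finger_overhang is the z of the fingertips in the tool frame, in m); z points along the fingers, y is the line along which they close (so a half turn about z gives the same grasp; the last joint's range is limited). The gripper opens to 93 mm and grips with 3 to 60 N. Pads are 15 mm wide; open, the fingers measure 128 mm over their backs; the gripper's body (75 mm by 188 mm) begins 65 mm behind the grasp point.
Start: joints at [1.226, 0.615, -0.013, 1.423, 0.008, 1.103, -0.04], TCP at [0.204, -0.617, 0.227] pointing down, gripper open.
Joint ranges: [-3.12, 3.12], [-0.3, 2.06], [-1.34, 1.32], [0.26, 2.42], [-1.36, 4.5], [0.01, 1.98], [-2.84, 2.84]. Speed limits (rad/s): [2.79, 2.79, 3.14, 3.14, 3.14, 3.14, 3.14].

### API

Orientations are given as a rotation vector (axis times angle).
In Python, from station import manip gives the robot as it stands.
- The arm moves only by the tool carry_out, never from a script. Its argument "moves" is a list that holds one entry, the list of rows, each a list of 7 numbers: the turn, a rotation vector about the world's x, y, z in rad, then the shift along the world's x, y, z in mm, then the closure, from -1 (fully open) to 1 (shut), so that 0 is half open. In form: [[[wx, wy, wz, x, y, z, fingers], ...]]. A call has 1 to 10 rows; each row shifts and turns the commanded pose from where the row before left it; what a row does not reach is not made up. A row lasts 1/12 s, in which the tool goes at most 41.7 mm and 7.16 degrees, less where a joint would pass 70% of its speed; a pose out of reach is approached as far as the arm can. A call with a gripper value outside its range is refused whole. The fingers move at their own pace and stop on an object; "grip_force" is the grip in N (left out, the last holds). Time passes only in rows, so rows that do not move let the fingers close. It gives the time, the measured TCP pose, the force, the opening and the grip force at its end, in the units of the state.
- manip.read_state(): the state, without advancing time (a new reading comes with each control period).
- manip.capture(name): name is "scene" or "side" or "wrist"; returns the picture (400x640x3 uint8, blue, green, red); there is no depth.
- manip.camera_params(name): a dict with "camera_matrix" (3x3 intrinsics, pixels), "rvec" (rotation vector, rad) and "tvec" (3), from world to camera coordinates, as OpenCV has them. Camera axes: x right, y down, z forward; pixel columns grow to the right and rows downward; lengths in m; the calibration is good to about 2 mm. A picture is of the moment at which its call begins: read the wrist's pose just before it. camera_params takes no time and is no camera call; for the wrist camera it gives the pose at the moment of the call.
- manip.sign_off(): hands the job in; it is judged then, once.
The state is a dict: "time_s": time; "joints": joint angles; "qvel": joint speeds; "tau": joint torques, N m; "tcp_pos": TCP position; "orientation": TCP orientation; "wrist_force": force on the tool from outside, world axes, zero at the start; "moment": the same for the moment, N m; "finger_gap": opening from 0.0 (shut) to 1.0 (fully open); "grasp_force": force on a finger pad.
Only numpy, scipy, OpenCV 4.12 (cv2) and the standard library are available. Lean on these libraries where they do the work, as an engineer would, in place of code of your own. Each camera call takes 0.05 s, during which the arm holds its last target. There are 200 camera calls.

### The job

The three closed vessels on this lab bench each stand at the wrong station. Put the stoppered conical flask on the magnetic stirrer, the squat jar on the balance and the tall bottle in the shallow tray, each upright in the middle of its place; every station has room for one vessel only, so one may wait on the empty white tile on the way. Set the vessels down gently instead of dropping them, never let one tip over, and leave the beaker, the jug and the little vial where they are.

Things in the scene. Friction and masses are not known exactly. Their poses are not given: they have to be found in the camera images.
- flask_mid (a point): Stoppered clear-glass conical flask, loose, 110 mm tall, about 0.12 kg. Base 62 mm across, straight cone from 8 mm up narrowing to a neck 24 mm across that runs from 68 to 92 mm above its underside (grip it there; the cone is slippery to grip), then a rubber stopper 22 to 26 mm across up to 110 mm. The point is on its axis, 55 mm above its underside; z up along the axis. Starts standing on a station that is not its own.
- jar_mid (a point): Squat white plastic jar with a black lid, loose, a plain cylinder 52 mm across and 50 mm tall, about 0.10 kg. The point is its centre, 25 mm above its underside; z up along the axis. Starts standing on a station that is not its own.
- bottle_mid (a point): Tall amber glass bottle with a black cap, loose, 110 mm tall, about 0.18 kg. Body a cylinder 48 mm across up to 80 mm, shoulder to 90 mm, cap 28 mm across from 90 to 110 mm above its underside. The point is on its axis, 55 mm above its underside; z up along the axis. Starts standing on a station that is not its own.
- stirrer_plate (a point): Magnetic stirrer, fixed: white box 150 x 125 mm, 38 mm high, with two black knobs on one end and a round white plate 112 mm across on top. The point is the centre of the plate's top face, 45 mm above the bench; z up, x pointing away from the knobs. The flask's station.
- balance_pan (a point): Compact balance, fixed: flat grey box 165 x 120 mm, 20 mm high, with a greenish display at one end and a round steel pan 96 mm across. The point is the centre of the pan's top face, 30 mm above the bench; z up, x pointing away from the display. The pan does not give. The jar's station.
- tray_floor (a point): Shallow blue square tray, fixed, 130 x 130 mm outside, rim 12 mm high and 4 mm thick. The point is the centre of its inner floor, 4 mm above the bench; z up, x and y along its sides. The bottle's station.
- tile_top (a point): Flat white ceramic tile, fixed, 110 x 110 mm, 8 mm thick, empty at the start: the parking place. The point is the centre of its top face; z up.
- beaker: Bystander: loose empty open glass beaker, 68 mm across, 90 mm tall. Origin at the centre of its underside.
- jug: Bystander: loose empty white plastic measuring jug with a handle on its y side, 84 mm across, 100 mm tall. Origin at the centre of its underside.
- vial: Bystander: loose small glass vial with a white cap, 26 mm across, 50 mm tall. Origin at the centre of its underside.
Not all that is in view belongs to the job. Of the things that look like the part that bears bottle_mid, the smaller one is meant.

How it is judged:
By the outcome, as a careful person would: the job done as asked, in the order asked, and still so for the second after the job is handed in, with the robot touching nothing.
It also fails if it takes over 102 s, if anything falls off the work surface, if the arm or the gripper's body presses on something with over 40 N, if the wrist force passes 120 N, or if a joint passes its speed limit or range.

## Working session

There is one attempt and no reset: what is moved stays moved. The work goes in short steps, Python scripts to look and compute and a tool call to move; the robot and the scene stay as the last step left them, time stands still between calls to the robot, and variables do not carry over. Pictures are saved under pics/ and viewed, at most 16 in all, crops included, and the job is handed in when it is done.

Besides the shell and the picture viewer there is one more tool, called as name([rows], argument=value, ...), one row to a line, values as JSON. carry_out: Moves the arm, as the interface text tells. Its arguments: {"type":"object","properties":{"moves":{"type":"array"},"grip_force":{"type":"number"}},"required":["moves"]}

```bash
mkdir -p pics; ls; python3 - <<'E'
from station import manip
import cv2
for n in("scene","side"):
    cv2.imwrite(f"pics/{n}0.png",manip.capture(n))
    p=manip.camera_params(n);print(n,p)
print(manip.read_state(),manip.finger_overhang)
E
```

```text
pics
scene {'camera_matrix': array([[433.76863816,   0.        , 318.179633  ],
       [  0.        , 433.76863816, 198.77268464],
       [  0.        ,   0.        ,   1.        ]]), 'rvec': array([ 1.0056533 ,  2.24011297, -1.20699109]), 'tvec': array([ 0.34658714, -0.17473699,  1.26164229])}
side {'camera_matrix': array([[400.59290449,   0.        , 320.5983688 ],
       [  0.        , 400.59290449, 197.97666242],
       [  0.        ,   0.        ,   1.        ]]), 'rvec': array([ 0.51897897, -2.53478338,  1.45092384]), 'tvec': array([0.47610652, 0.18830936, 0.74317937])}
{'time_s': 0.1, 'joints': array([ 1.22548208,  0.61583266, -0.01265772,  1.42471974,  0.00808354,
        1.10339079, -0.04040044]), 'qvel': array([ 1.01604835e-03, -2.43282809e-03, -5.65286965e-04, -4.43261231e-04,
        2.82622555e-04, -6.78480412e-05,  1.56007119e-04]), 'tau': array([ 2.20794893e-03, -4.60040188e+01,  2.10461961e-01, -1.66242135e+01,
       -6.11427077e-02,  1.69868348e-02,  1.05505405e-04]), 'tcp_pos': array([ 0.20355871, -0.61658158,  0.22559654]), 'orientation': array([-3.09949429e+00, -4.98454302e-01,  5.57453056e-04]), 'wrist_force': array([-1.0601075 ,  0.12340428, -0.34908149]), 'moment': array([-0.02767865,  0.0092682 , -0.06884468]), 'grasp_force': 0.0, 'finger_gap': 1.0008552881354502} 0.008
```

View pics/scene0.png

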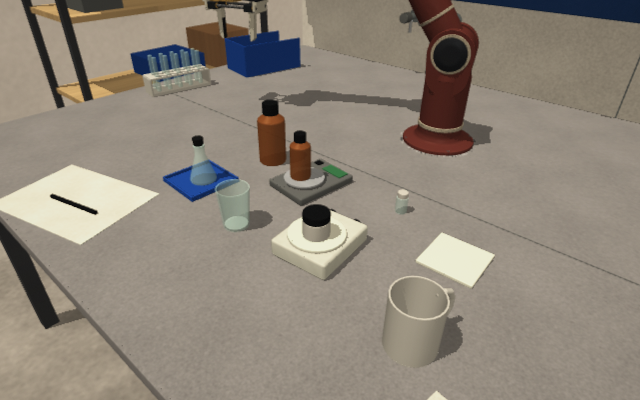

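View pics/side0.png

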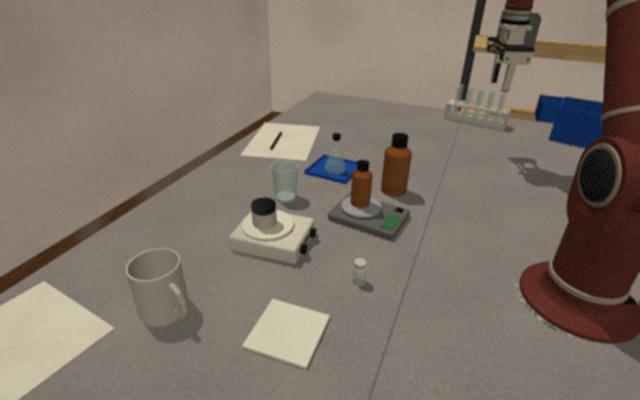

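Both views show: flask in the blue tray (scene 202,165), jar on the stirrer (316,222), a small amber bottle on the balance pan (300,157), and a larger amber bottle standing on the bench (271,135). The tile is at (456,258), and paper sheets lie at (77,200) and at the bottom edge. Bottle candidates are (300,157) and (271,135). The smaller one on the balance fits, because it stands on a station. I'll confirm this in enlarged crops.

```bash
python3 - <<'E'
import cv2
a=cv2.imread("pics/scene0.png");b=cv2.imread("pics/side0.png")
def c(im,x,y,w,h,s,n): cv2.imwrite(f"pics/{n}.png",cv2.resize(im[y:y+h,x:x+w],None,fx=s,fy=s,interpolation=cv2.INTER_CUBIC))
c(a,160,90,200,190,3,"c1") 
c(b,225,125,200,150,4,"c2")
E
```

```text
(no output)
```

View pics/c1.png

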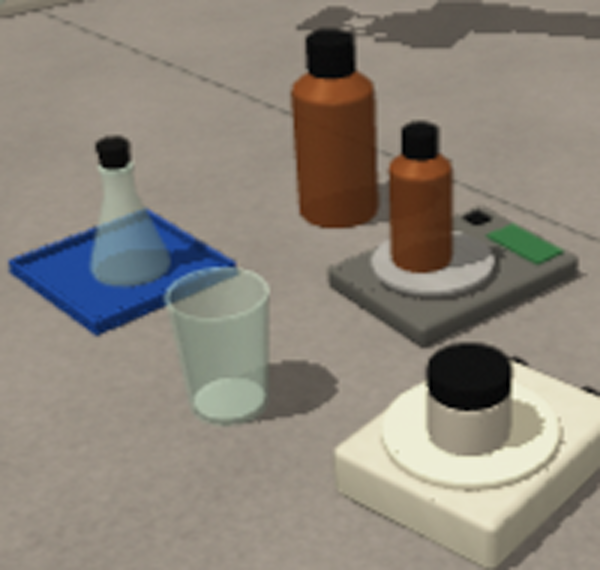

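View pics/c2.png

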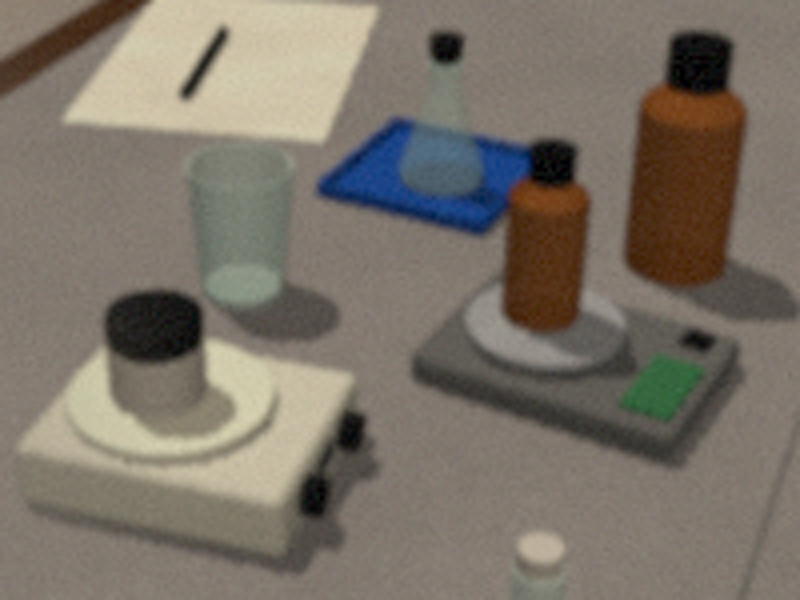

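The small bottle stands on the balance pan (c1 421,200) and the big one stands on bare bench behind it, so the small one is the right bottle. Next I'll triangulate the positions.

```bash
cat > h.py <<'E'
import numpy as np,cv2
from station import manip
def plane(cam,px,z,P=None):
    p=P or manip.camera_params(cam);R=cv2.Rodrigues(p["rvec"])[0];C=-R.T@p["tvec"]
    d=R.T@np.linalg.inv(p["camera_matrix"])@np.array([*px,1.]);return (C+d*(z-C[2])/d[2])[:2]
def proj(cam,X,P=None):
    p=P or manip.camera_params(cam);return cv2.projectPoints(np.atleast_2d(np.float64(X)),p["rvec"],p["tvec"],p["camera_matrix"],None)[0][:,0]
E
python3 - <<'E'
from h import *
A=lambda x,y:(160+(x-1)/3,90+(y-1)/3); B=lambda x,y:(225+(x-1.5)/4,125+(y-1.5)/4)
for n,z,a,b in [("flask top",.114,A(114,143),B(447,38)),("flask base",.004,A(130,266),B(441,177)),("bot top",.14,A(420,130),B(553,150)),("bot base",.03,A(421,254),B(541,312)),
("pan",.03,A(434,262),B(546,324)),("plate",.045,A(470,430),B(171,398)),("jar top",.095,A(469,371),B(154,317)),
("tray L",.012,A(10,267),B(396,120)),("tray bot",.012,A(97,328),B(319,187)),("tray R",.012,A(236,264),B(483,230)),("tray top",.012,A(150,210),None),
("tile1",.008,(417,257),(330,317)),("tile1",.008,(443,236),(330,317)),("tile2",.008,(494,257),(307,364)),("tile3",.008,(469,283),(244,346)),("tile4",.008,(417,257),(279,301)),
("beaker base",0,A(229,400),B(242,284)),("beaker rim",.09,A(219,294),B(240,162)),("big base",0,A(338,205),B(677,260)),("vial top",.05,(403,192),(360,263)),("jug top",.1,(418,299),(157,264)),("stir c bottomfront",.038,A(490,557-38),B(20,440)),("bal front",.02,A(330,272),B(488,205))]:
    print(n,plane("scene",a,z).round(4),plane("side",b,z).round(4) if b else "")
E
```

```text
flask top [ 0.5987 -0.3016] [ 0.5971 -0.3072]
flask base [ 0.5982 -0.3066] [ 0.5981 -0.3102]
bot top [ 0.4658 -0.1084] [ 0.4608 -0.1113]
bot base [ 0.4587 -0.1158] [ 0.4612 -0.1158]
pan [ 0.461  -0.0998] [ 0.4542 -0.1038]
plate [0.6163 0.0745] [0.6082 0.0749]
jar top [0.6228 0.0789] [0.6146 0.0766]
tray L [ 0.6703 -0.3629] [ 0.6596 -0.3731]
tray bot [ 0.6762 -0.2382] [ 0.6663 -0.2434]
tray R [ 0.5471 -0.2352] [ 0.538  -0.2314]
tray top [ 0.5373 -0.3598] 
tile1 [0.5089 0.2304] [0.403  0.2302]
tile1 [0.4182 0.2361] [0.403  0.2302]
tile2 [0.412  0.3378] [0.4011 0.3302]
tile3 [0.5085 0.3331] [0.5052 0.3396]
tile4 [0.5089 0.2304] [0.4998 0.2318]
beaker base [ 0.6591 -0.1106] [ 0.6639 -0.1164]
beaker rim [ 0.6616 -0.1049] [ 0.6616 -0.114 ]
big base [ 0.4071 -0.2654] [ 0.4105 -0.2674]
vial top [0.3913 0.1209] [0.3866 0.1228]
jug top [0.6874 0.3227] [0.6744 0.3184]
stir c bottomfront [0.6643 0.1324] [0.6659 0.1317]
bal front [ 0.5143 -0.1607] [ 0.5424 -0.2531]
```

carry_out([
  [[0, 0, 0.069, 26, 31, 3, -1], [0, 0, 0.069, 26, 31, 3, -1], [0, 0, 0.069, 26, 31, 3, -1], [0, 0, 0.069, 26, 31, 3, -1], [0, 0, 0.069, 26, 31, 3, -1], [0, 0, 0.069, 26, 31, 3, -1], [0, 0, 0.069, 26, 31, 3, -1], [0, 0, 0.069, 26, 31, 3, -1], [0, 0, 0.069, 26, 31, 3, -1], [0, 0, 0.069, 26, 31, 3, -1]],
], grip_force=15)

```text
time_s: 0.93
tcp_pos: [0.4644, -0.3054, 0.2565]
orientation: [-2.747, -1.522, 0.001]
wrist_force: [0.3, -1.7, -0.3]
finger_gap: 0.998
grasp_force: 0.0
```

carry_out([
  [[0, 0, 0.069, 13, 36, 0, -1], [0, 0, 0.069, 13, 36, 0, -1], [0, 0, 0.069, 13, 36, 0, -1], [0, 0, 0.069, 13, 36, 0, -1], [0, 0, 0.069, 13, 36, 0, -1], [0, 0, 0.069, 13, 36, 0, -1], [0, 0, 0.069, 13, 36, 0, -1], [0, 0, 0.069, 13, 36, 0, -1], [0, 0, 0.069, 13, 36, 0, -1], [0, 0, 0, 0, 0, 0, -1]],
])

```text
time_s: 1.77
tcp_pos: [0.5815, 0.0279, 0.2565]
orientation: [-2.133, -2.299, -0.011]
wrist_force: [0.1, 1.0, 0.8]
finger_gap: 1.003
grasp_force: 0.0
```

```bash
python3 - <<'E'
from h import *
s=manip.read_state();print(s["tcp_pos"],s["orientation"],s["joints"],s["qvel"].round(3))
p=manip.camera_params("wrist");print(p)
cv2.imwrite("pics/w1.png",manip.capture("wrist"))
T=[[.612,.0747,.045],[.618,.078,.095]]
print(proj("wrist",T,p))
E
```

```text
[0.58150628 0.02791039 0.25654644] [-2.1332682  -2.29908394 -0.01101901] [ 0.20359279  0.51259307 -0.45344393  1.57654088  0.23341795  1.10512291
 -0.22900518] [ 0.063 -0.027  0.09   0.042  0.03   0.028  0.005]
{'camera_matrix': array([[312.60249467,   0.        , 311.67695601],
       [  0.        , 312.60249467, 192.40084208],
       [  0.        ,   0.        ,   1.        ]]), 'rvec': array([-2.8478133 , -0.10779981, -0.01943162]), 'tvec': array([-0.5839103 , -0.05754184,  0.41385804])}
[[339.23657342 130.73374756]
 [349.78830446 132.78410605]]
```

View pics/w1.png

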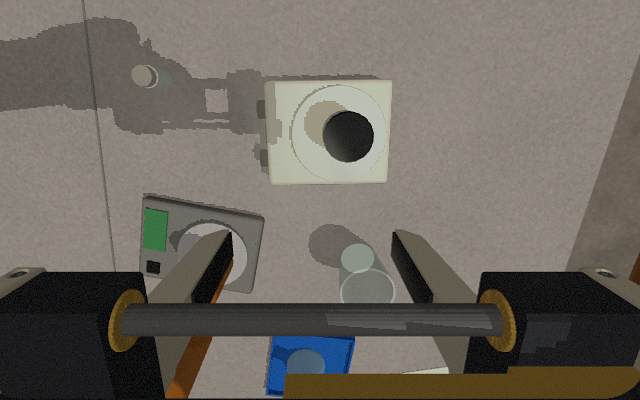

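The wrist view shows the jar lid at (348.5,136) on the plate, whose centre is (340,133.5). The knobs are on the left, and the beaker and tray lie below, well clear.

```bash
python3 - <<'E'
from h import *
im=cv2.imread("pics/w1.png")
m=(im[95:175,310:385].max(2)<60).astype(np.uint8)
n,l,s,c=cv2.connectedComponentsWithStats(m);i=1+s[1:,4].argmax();c=s[i,:2]+s[i,2:4]/2-.5+[310,95];print(c,s[i])
print("jar",plane("wrist",c,.095),"plate",plane("wrist",(340,133.5),.045))
E
```

```text
[348.5 136. ] [  14   16   50   51 1683]
jar [0.61634863 0.06884372] plate [0.61242602 0.06552088]
```

```bash
cat >> h.py <<'E'
def snap(cam,name):
    p=manip.camera_params(cam);im=manip.capture(cam);cv2.imwrite(f"pics/{name}.png",im);return im,p
def blob(mask,off=(0,0)):
    n,l,s,c=cv2.connectedComponentsWithStats(mask.astype(np.uint8));i=1+s[1:,4].argmax();return s[i,:2]+s[i,2:4]/2-.5+np.array(off),s[i]
E
python3 - <<'E'
from h import *
for k in range(2):
    im,P=snap("wrist",f"w2{k}")
    s=manip.read_state();print(s["tcp_pos"],s["orientation"],s["qvel"].round(3),s["time_s"])
c,s=blob(im[70:200,300:400].max(2)<60,(300,70));print(c,s)
print("jar",plane("wrist",c,.095,P))
b=im[60:210,240:420].astype(int)
g=cv2.adaptiveThreshold(im[...,1],255,0,0,21,4)
from collections import Counter
h=cv2.HoughCircles(cv2.medianBlur(im[60:210,240:420,1],3),cv2.HOUGH_GRADIENT_ALT if 0 else cv2.HOUGH_GRADIENT,1,15,param1=60,param2=15,minRadius=22,maxRadius=55);print(h)
for q in h[0][:4]: print(q[2],plane("wrist",(q[0]+240,q[1]+60),.045,P),plane("wrist",(q[0]+240,q[1]+60),.095,P))
E
```

```text
[0.58048725 0.01902385 0.25599164] [-2.14909839e+00 -2.28937287e+00  6.74274043e-04] [ 0.048 -0.011  0.063  0.015  0.013  0.003  0.   ] 1.8667
[0.580374   0.01654283 0.25596934] [-2.15418334 -2.28600951  0.002681  ] [ 0.034 -0.01   0.033  0.005  0.002  0.001  0.   ] 1.9167
[350. 126.] [  25   31   51   51 1987]
jar [0.61663093 0.07421322]
[[[101.5  63.5  51. ]
  [ 88.5  53.5  23.9]
  [ 76.5  65.5  49.9]
  [ 48.5  38.5  32.7]
  [116.5  62.5  32.7]]]
51.0 [0.61283792 0.07226333] [0.60792484 0.07610527]
23.9 [0.59696633 0.08246787] [0.59420861 0.08492404]
49.9 [0.58420106 0.06814347] [0.58317686 0.07254489]
32.7 [0.55061855 0.09593963] [0.55415484 0.09656634]
```

carry_out([
  [[0, 0, 0, 9, 14.5, 0, -1], [0, 0, 0, 9, 14.5, 0, -1], [0, 0, 0, 9, 14.5, 0, -1], [0, 0, 0, 9, 14.5, 0, -1], [0, 0, 0, 0, 0, -12, -1], [0, 0, 0, 0, 0, -20, -1], [0, 0, 0, 0, 0, -20, -1], [0, 0, 0, 0, 0, -20, -1], [0, 0, 0, 0, 0, -20, -1], [0, 0, 0, 0, 0, -20, -1]],
])

```text
time_s: 2.75
tcp_pos: [0.6166, 0.0715, 0.1435]
orientation: [2.159, 2.281, -0.003]
wrist_force: [0.9, 0.1, 0.8]
finger_gap: 0.999
grasp_force: 0.0
```

carry_out([
  [[0, 0, 0, 0, 0, -20, -1], [0, 0, 0, 0, 0, -20, -1], [0, 0, 0, 0, 0, -15, -1], [0, 0, 0, 0, 0, -15, -1], [0, 0, 0, 0, 0, -10, -1], [0, 0, 0, 0, 0, 0, -1], [0, 0, 0, 0, 0, 0, -1], [0, 0, 0, 0, 0, 0, -1], [0, 0, 0, 0, 0, 0, -1], [0, 0, 0, 0, 0, 0, -1]],
])

```text
time_s: 3.58
tcp_pos: [0.6174, 0.0748, 0.0657]
orientation: [2.154, 2.285, 0.002]
wrist_force: [-0.6, -0.5, 0.3]
finger_gap: 0.999
grasp_force: 0.0
```

carry_out([
  [[0, 0, 0, 0, 0, 0, -0.4], [0, 0, 0, 0, 0, 0, -0.2], [0, 0, 0, 0, 0, 0, 0], [0, 0, 0, 0, 0, 0, 0.2], [0, 0, 0, 0, 0, 0, 0.5], [0, 0, 0, 0, 0, 0, 1], [0, 0, 0, 0, 0, 0, 1], [0, 0, 0, 0, 0, 0, 1], [0, 0, 0, 0, 0, 0, 1], [0, 0, 0, 0, 0, 0, 1]],
], grip_force=15)

```text
time_s: 4.42
tcp_pos: [0.6166, 0.0748, 0.0646]
orientation: [-2.155, -2.286, 0.0]
wrist_force: [-0.7, -0.0, -0.4]
finger_gap: 0.559
grasp_force: 15.0
```

carry_out([
  [[0, 0, 0, 0, 0, 6, 1], [0, 0, 0, 0, 0, 14, 1], [0, 0, 0, 0, 0, 20, 1], [0, 0, 0, 0, 0, 20, 1], [0, 0, 0, 0, 0, 20, 1], [0, 0, 0.05, -12, 16, 15, 1], [0, 0, 0.05, -17, 22, 5, 1], [0, 0, 0.05, -17, 22, 0, 1], [0, 0, 0.05, -17, 22, 0, 1], [0, 0, 0.05, -17, 22, 0, 1]],
])

```text
time_s: 5.25
tcp_pos: [0.5359, 0.1796, 0.1652]
orientation: [1.85, 2.538, 0.001]
wrist_force: [0.2, 0.6, -1.4]
finger_gap: 0.555
grasp_force: 15.0
```

carry_out([
  [[0, 0, 0.05, -17, 22, 0, 1], [0, 0, 0.05, -17, 22, 0, 1], [0, 0, 0.05, -17, 22, 0, 1], [0, 0, 0.05, -16, 22, 0, 1], [0, 0, 0.04, -12, 16, 0, 1], [0, 0, 0, 0, 0, 0, 1], [0, 0, 0, 0, 0, 0, 1], [0, 0, 0, 0, 0, 0, 1], [0, 0, 0, 0, 0, 0, 1], [0, 0, 0, 0, 0, 0, 1]],
])

```text
time_s: 6.08
tcp_pos: [0.4588, 0.2813, 0.1645]
orientation: [1.54, 2.737, -0.001]
wrist_force: [-0.3, -0.1, -0.7]
finger_gap: 0.558
grasp_force: 15.0
```

```bash
python3 - <<'E'
from h import *
im,P=snap("wrist","w3")
s=manip.read_state();print(s["tcp_pos"],s["orientation"],s["qvel"].round(3))
print(proj("wrist",[[.51,.23,.008],[.405,.23,.008],[.405,.337,.008],[.51,.337,.008],[.458,.283,.008]],P))
E
```

```text
[0.45862019 0.28150334 0.16448321] [ 1.53953331e+00  2.73801038e+00 -9.41561641e-04] [-0.006 -0.    -0.008  0.001 -0.001 -0.002 -0.   ]
[[326.44043346 239.4511966 ]
 [241.78292443 192.10233999]
 [293.27453168 101.50050006]
 [382.54537549 157.53596467]
 [311.13398201 175.75776775]]
```

View pics/w3.png

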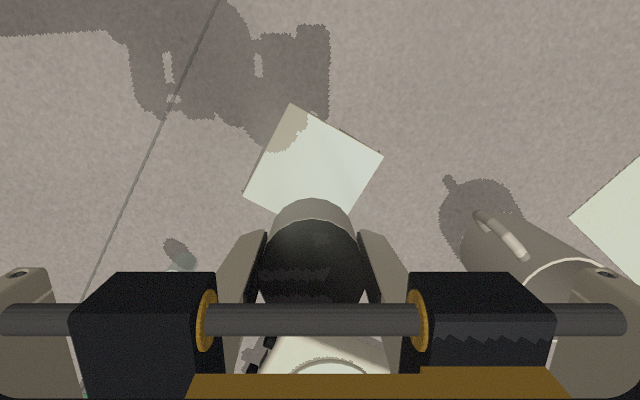

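carry_out([
  [[0, 0, 0, 0, 1.5, -10, 1], [0, 0, 0, 0, 0, -20, 1], [0, 0, 0, 0, 0, -20, 1], [0, 0, 0, 0, 0, -20, 1], [0, 0, 0, 0, 0, -20, 1], [0, 0, 0, 0, 0, -16, 1], [0, 0, 0, 0, 0, -12, 1], [0, 0, 0, 0, 0, -8, 1], [0, 0, 0, 0, 0, -4, 1], [0, 0, 0, 0, 0, 0, 1]],
])

```text
time_s: 6.97
tcp_pos: [0.4574, 0.284, 0.0337]
orientation: [-1.536, -2.74, 0.002]
wrist_force: [0.4, 0.1, -1.9]
finger_gap: 0.559
grasp_force: 15.0
```

carry_out([
  [[0, 0, 0, 0, 0, -1.5, 1], [0, 0, 0, 0, 0, -1.5, 1], [0, 0, 0, 0, 0, -1.5, 1], [0, 0, 0, 0, 0, -1, 1], [0, 0, 0, 0, 0, -1, 1], [0, 0, 0, 0, 0, 0, 1], [0, 0, 0, 0, 0, 0, 1], [0, 0, 0, 0, 0, 0, 1], [0, 0, 0, 0, 0, 0, 1]],
])

```text
time_s: 7.72
tcp_pos: [0.4578, 0.2843, 0.0282]
orientation: [1.536, 2.74, 0.0]
wrist_force: [-0.0, -0.2, -0.8]
finger_gap: 0.558
grasp_force: 15.0
```

carry_out([
  [[0, 0, 0, 0, 0, -0.5, 1], [0, 0, 0, 0, 0, -0.5, 1], [0, 0, 0, 0, 0, -0.5, 1], [0, 0, 0, 0, 0, 0, 1], [0, 0, 0, 0, 0, 0, 1], [0, 0, 0, 0, 0, 0, 1]],
])

```text
time_s: 8.22
tcp_pos: [0.4578, 0.2843, 0.0275]
orientation: [1.536, 2.74, 0.0]
wrist_force: [-0.9, -0.9, 5.8]
finger_gap: 0.559
grasp_force: 15.0
```

carry_out([
  [[0, 0, 0, 0, 0, 0.5, 0], [0, 0, 0, 0, 0, 0, -0.3], [0, 0, 0, 0, 0, 0, -1], [0, 0, 0, 0, 0, 0, -1], [0, 0, 0, 0, 0, 0, -1], [0, 0, 0, 0, 0, 10, -1], [0, 0, 0, 0, 0, 30, -1], [0, 0, 0, 0, 0, 38, -1], [0, 0, 0, 0, 0, 38, -1], [0, 0, 0, 0, 0, 38, -1]],
])

```text
time_s: 9.05
tcp_pos: [0.4572, 0.2842, 0.1833]
orientation: [-1.535, -2.74, 0.0]
wrist_force: [0.7, 1.0, 0.1]
finger_gap: 0.999
grasp_force: 0.0
```

carry_out([
  [[0, 0, -0.06, 10, -20, 30, -1], [0, 0, -0.06, 20, -30, 20, -1], [0, 0, -0.06, 20, -34, 10, -1], [0, 0, -0.06, 20, -34, 0, -1], [0, 0, -0.06, 20, -34, 0, -1], [0, 0, -0.06, 15, -36, 0, -1], [0, 0, -0.06, 10, -36, 0, -1], [0, 0, -0.06, 5, -36, 0, -1], [0, 0, -0.06, 0, -36, 0, -1], [0, 0, -0.06, 0, -36, 0, -1]],
])

```text
time_s: 9.88
tcp_pos: [0.5775, -0.0494, 0.2417]
orientation: [-2.28, -2.161, -0.001]
wrist_force: [0.8, 0.4, -0.9]
finger_gap: 0.999
grasp_force: 0.0
```

carry_out([
  [[0, 0, -0.06, 0, -36, 0, -1], [0, 0, -0.06, 0, -36, 0, -1], [0, 0, -0.06, 0, -36, 0, -1], [0, 0, -0.06, 0, -30, 0, -1], [0, 0, -0.06, 0, -20, 0, -1], [0, 0, -0.06, 0, -10, 0, -1], [0, 0, -0.06, 0, 0, 0, -1], [0, 0, 0, 0, 0, 0, -1], [0, 0, 0, 0, 0, 0, -1], [0, 0, 0, 0, 0, 0, -1]],
])

```text
time_s: 10.72
tcp_pos: [0.578, -0.2142, 0.2414]
orientation: [-2.675, -1.646, -0.001]
wrist_force: [0.8, 0.7, 0.2]
finger_gap: 0.999
grasp_force: 0.0
```

```bash
python3 - <<'E'
from h import *
im,P=snap("wrist","w4")
s=manip.read_state();print(s["tcp_pos"],s["orientation"],s["qvel"].round(3),s["joints"].round(2))
cv2.imwrite("pics/sc4.png",manip.capture("scene"))
np.save("w4.npy",P,allow_pickle=True)
print(proj("wrist",[[.605,-.302,.004],[.598,-.306,.114],[.462,-.112,.14],[.4575,-.102,.03],[.612,.073,.045]],P))
E
```

```text
[ 0.57795627 -0.21431822  0.2413634 ] [-2.67548593e+00 -1.64538714e+00 -9.24259491e-04] [ 0.002  0.001  0.005  0.001  0.003 -0.002 -0.005] [ 0.49  0.56 -0.28  1.5   0.16  1.1  -0.29]
[[ 357.48716675  211.51170999]
 [ 368.10893491  255.89994226]
 [ 129.50885145  150.43165699]
 [ 173.81884961  128.75677893]
 [ 200.09239093 -123.79465101]]
```

View pics/w4.png

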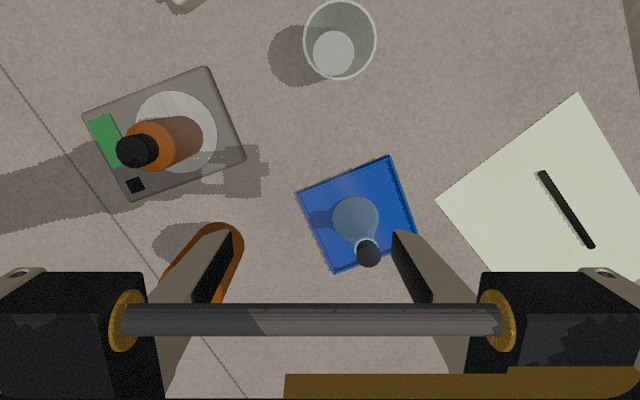

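The wrist view shows the stopper top at (368,256), the tray centre near (356,213), the pan at (175.5,132) and the bottle cap top near (134,152).

```bash
python3 - <<'E'
from h import *
P=np.load("w4.npy",allow_pickle=True).item()
im=cv2.imread("pics/w4.png")
print(blob(im[125:175,105:170].max(2)<50,(105,125)),blob(im[235:275,345:390].max(2)<60,(345,235)))
for n,px,z in [("pan",(175.5,132),.03),("bot",(134,152),.14),("flask",(368,256),.114),("tray",(356,213),.008)]:print(n,plane("wrist",px,z,P).round(4))
c=plane("scene",(160+330/3,90+205/3),0); print([ (h,plane("scene",(160+330/3,90+38/3),h).round(3),plane("side",(225+175,125+11),h).round(3)) for h in(.15,.16,.17,.18)])
E
```

```text
(array([137. , 150.5]), array([  11,    8,   43,   36, 1147], dtype=int32)) (array([368., 253.]), array([ 12,   5,  23,  27, 403], dtype=int32))
pan [ 0.4571 -0.106 ]
bot [ 0.4645 -0.1147]
flask [ 0.5979 -0.3061]
tray [ 0.6025 -0.3014]
[(0.15, array([ 0.401, -0.27 ]), array([ 0.415, -0.279])), (0.16, array([ 0.419, -0.25 ]), array([ 0.41 , -0.254])), (0.17, array([ 0.437, -0.231]), array([ 0.406, -0.228])), (0.18, array([ 0.455, -0.211]), array([ 0.401, -0.203]))]
```

carry_out([
  [[0, 0, 0, 4, -16, 0, -1], [0, 0, 0, 4, -19, 0, -1], [0, 0, 0, 4, -19, 0, -1], [0, 0, 0, 4, -19, 0, -1], [0, 0, 0, 4, -19, 0, -1], [0, 0, 0, 0, 0, -12, -1], [0, 0, 0, 0, 0, -20, -1], [0, 0, 0, 0, 0, -20, -1], [0, 0, 0, 0, 0, -20, -1], [0, 0, 0, 0, 0, -20, -1]],
])

```text
time_s: 11.65
tcp_pos: [0.598, -0.3071, 0.1484]
orientation: [-2.677, -1.644, -0.001]
wrist_force: [0.1, 0.0, -0.3]
finger_gap: 0.995
grasp_force: 0.0
```

carry_out([
  [[0, 0, 0, 0, 0, -20, -1], [0, 0, 0, 0, 0, -20, -1], [0, 0, 0, 0, 0, -16, -0.6], [0, 0, 0, 0, 0, -10, -0.3], [0, 0, 0, 0, 0, -4, 0], [0, 0, 0, 0, 0, 0, 0], [0, 0, 0, 0, 0, 0, 0.2], [0, 0, 0, 0, 0, 0, 0.2], [0, 0, 0, 0, 0, 0, 0.2], [0, 0, 0, 0, 0, 0, 0.2]],
])

```text
time_s: 12.48
tcp_pos: [0.5983, -0.3079, 0.0802]
orientation: [2.677, 1.641, 0.002]
wrist_force: [0.2, -0.2, 1.0]
finger_gap: 0.477
grasp_force: 0.0
```

```bash
python3 - <<'E'
from h import *
s=manip.read_state();print(s["tcp_pos"],s["orientation"])
a,_=snap("side","s5");b,_=snap("scene","sc5")
A=cv2.resize(a[80:230,280:440],None,fx=3,fy=3,interpolation=2);B=cv2.resize(b[90:240,150:270],None,fx=3,fy=3,interpolation=2)
cv2.imwrite("pics/c5.png",np.hstack([A,B[:A.shape[0],:310]]))
E
```

```text
[ 0.59827947 -0.30792388  0.08016888] [2.67723117e+00 1.64106972e+00 1.54601496e-03]
```

View pics/c5.png

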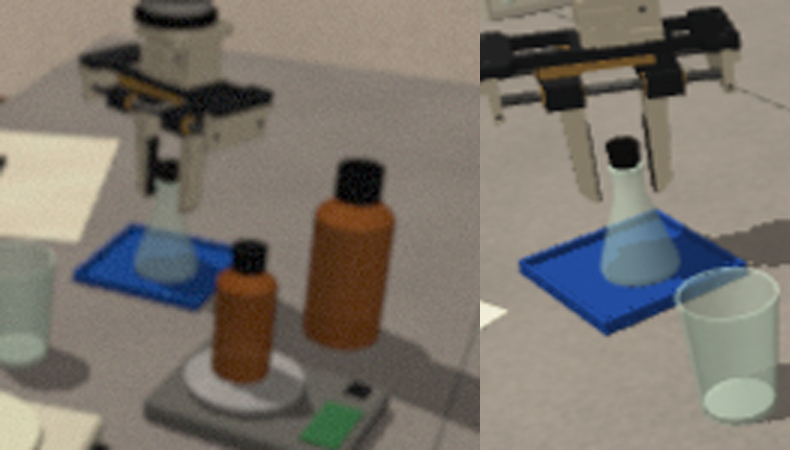

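The fingers straddle the neck, with tips about at its lower end. Closing gently.

carry_out([
  [[0, 0, 0, 0, 0, 0, 0.3], [0, 0, 0, 0, 0, 0, 0.35], [0, 0, 0, 0, 0, 0, 0.4], [0, 0, 0, 0, 0, 0, 0.45], [0, 0, 0, 0, 0, 0, 0.5], [0, 0, 0, 0, 0, 0, 0.6], [0, 0, 0, 0, 0, 0, 0.8], [0, 0, 0, 0, 0, 0, 1], [0, 0, 0, 0, 0, 0, 1], [0, 0, 0, 0, 0, 0, 1]],
], grip_force=12)

```text
time_s: 13.42
tcp_pos: [0.5977, -0.3077, 0.079]
orientation: [-2.678, -1.642, 0.0]
wrist_force: [0.1, -0.8, -1.9]
finger_gap: 0.265
grasp_force: 12.0
```

carry_out([
  [[0, 0, 0, 0, 0, 0, 1], [0, 0, 0, 0, 0, 2, 1], [0, 0, 0, 0, 0, 6, 1], [0, 0, 0, 0, 0, 12, 1], [0, 0, 0, 0, 0, 20, 1], [0, 0, 0, 0, 0, 20, 1], [0, 0, 0, 0, 0, 20, 1], [0, 0, 0, 0, 0, 20, 1], [0, 0, 0, 0, 0, 20, 1], [0, 0, 0, 0, 0, 20, 1]],
])

```text
time_s: 14.25
tcp_pos: [0.5978, -0.3077, 0.2217]
orientation: [2.677, 1.641, 0.002]
wrist_force: [0.3, -1.0, -0.6]
finger_gap: 0.264
grasp_force: 12.0
```

```bash
python3 - <<'E'
from h import *
s=manip.read_state();print(s["tcp_pos"],s["orientation"],s["finger_gap"],s["grasp_force"])
a,_=snap("side","s6");b,_=snap("scene","sc6")
A=cv2.resize(a[10:220,260:420],None,fx=2.5,fy=2.5,interpolation=2);B=cv2.resize(b[10:220,130:280],None,fx=2.5,fy=2.5,interpolation=2)
cv2.imwrite("pics/c6.png",np.hstack([A,B]))
E
```

```text
[ 0.59784474 -0.30772257  0.2217011 ] [2.67729622e+00 1.64117255e+00 1.53672184e-03] 0.26444219799695257 11.968184272887203
```

View pics/c6.png

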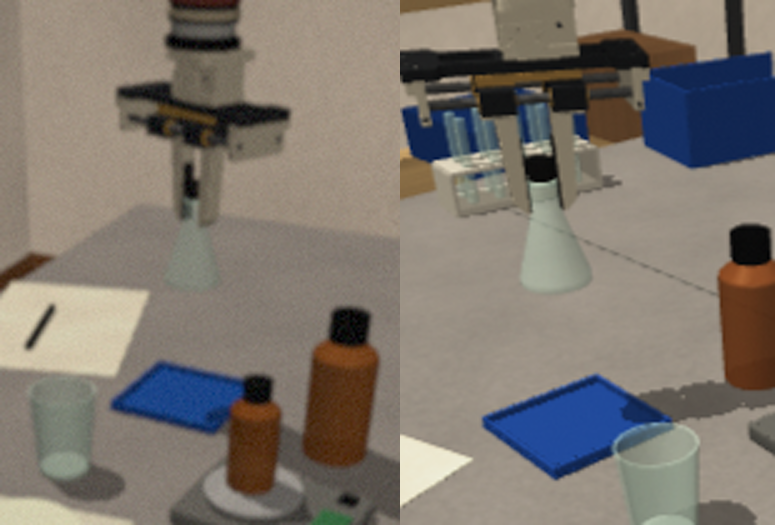

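The flask hangs upright in the fingers. Carrying it to the stirrer.

carry_out([
  [[0, 0, 0.02, 0, 10, 10, 1], [0, 0, 0.04, 1, 20, 5, 1], [0, 0, 0.04, 1, 25, 0, 1], [0, 0, 0.04, 1, 28, 0, 1], [0, 0, 0.04, 1, 28, 0, 1], [0, 0, 0.04, 1, 28, 0, 1], [0, 0, 0.04, 1, 28, 0, 1], [0, 0, 0.04, 1, 28, 0, 1], [0, 0, 0.04, 1, 28, 0, 1], [0, 0, 0.04, 1, 28, 0, 1]],
])

```text
time_s: 15.18
tcp_pos: [0.6054, -0.0526, 0.2335]
orientation: [-2.311, -2.124, 0.001]
wrist_force: [0.4, 0.2, -1.3]
finger_gap: 0.263
grasp_force: 12.0
```

carry_out([
  [[0, 0, 0.04, 1, 28, 0, 1], [0, 0, 0.04, 1, 28, 0, 1], [0, 0, 0.04, 1, 26, 0, 1], [0, 0, 0.04, 1, 22, 0, 1], [0, 0, 0.04, 1, 16, 0, 1], [0, 0, 0, 0, 8, 0, 1], [0, 0, 0, 0, 2, -10, 1], [0, 0, 0, 0, 0, -15, 1], [0, 0, 0, 0, 0, -15, 1], [0, 0, 0, 0, 0, -15, 1]],
])

```text
time_s: 16.02
tcp_pos: [0.6114, 0.071, 0.1775]
orientation: [2.1, 2.336, -0.004]
wrist_force: [-0.6, -0.5, -0.8]
finger_gap: 0.264
grasp_force: 12.0
```

carry_out([
  [[0, 0, 0, 0, 0, -15, 1], [0, 0, 0, 0, 0, -15, 1], [0, 0, 0, 0, 0, -10, 1], [0, 0, 0, 0, 0, -6, 1], [0, 0, 0, 0, 0, -4, 1], [0, 0, 0, 0, 0, 0, 1], [0, 0, 0, 0, 0, 0, 1], [0, 0, 0, 0, 0, 0, 1]],
])

```text
time_s: 16.68
tcp_pos: [0.6123, 0.0734, 0.13]
orientation: [2.097, 2.338, 0.002]
wrist_force: [0.8, 0.5, -1.6]
finger_gap: 0.264
grasp_force: 12.0
```

```bash
python3 - <<'E'
from h import *
s=manip.read_state();print(s["tcp_pos"],s["orientation"],s["wrist_force"])
a,_=snap("side","s7");b,_=snap("scene","sc7")
A=cv2.resize(a[120:280,210:340],None,fx=3,fy=3,interpolation=2);B=cv2.resize(b[120:280,250:380],None,fx=3,fy=3,interpolation=2)
cv2.imwrite("pics/c7.png",np.hstack([A,B]))
E
```

```text
[0.61234783 0.07337935 0.12997418] [2.09662907e+00 2.33821691e+00 2.09751287e-03] [ 0.78296657  0.45820607 -1.62344592]
```

View pics/c7.png

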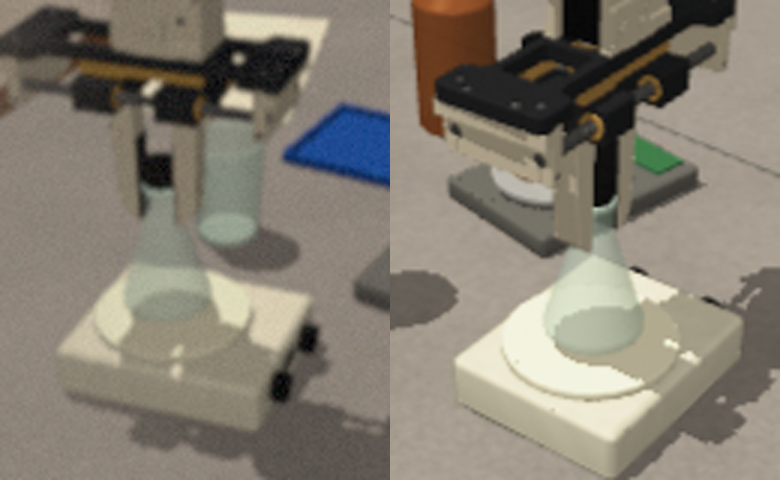

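The flask hovers centred about 10 mm above the plate. Lowering it slowly.

carry_out([
  [[0, 0, 0, 0, 0, -2, 1], [0, 0, 0, 0, 0, -2, 1], [0, 0, 0, 0, 0, -1.5, 1], [0, 0, 0, 0, 0, -1, 1], [0, 0, 0, 0, 0, -1, 1], [0, 0, 0, 0, 0, -0.5, 1], [0, 0, 0, 0, 0, 0, 1], [0, 0, 0, 0, 0, 0, 1], [0, 0, 0, 0, 0, 0, 1]],
])

```text
time_s: 17.53
tcp_pos: [0.6118, 0.0733, 0.1212]
orientation: [2.097, 2.339, 0.0]
wrist_force: [0.1, 0.9, -1.8]
finger_gap: 0.262
grasp_force: 12.0
```

carry_out([
  [[0, 0, 0, 0, 0, -0.5, 1], [0, 0, 0, 0, 0, -0.5, 1], [0, 0, 0, 0, 0, -0.5, 1], [0, 0, 0, 0, 0, 0, 1], [0, 0, 0, 0, 0, 0, 1], [0, 0, 0, 0, 0, 0, 1]],
])

```text
time_s: 18.03
tcp_pos: [0.6118, 0.0733, 0.1199]
orientation: [2.097, 2.339, 0.0]
wrist_force: [-0.1, 0.4, 0.5]
finger_gap: 0.26
grasp_force: 12.0
```

carry_out([
  [[0, 0, 0, 0, 0, -0.5, 1], [0, 0, 0, 0, 0, 0, 1], [0, 0, 0, 0, 0, 0, 0.4], [0, 0, 0, 0, 0, 0, 0.2], [0, 0, 0, 0, 0, 0, -0.2], [0, 0, 0, 0, 0, 0, -0.6], [0, 0, 0, 0, 0, 0, -0.6], [0, 0, 0, 0, 0, 5, -0.6], [0, 0, 0, 0, 0, 20, -0.6], [0, 0, 0, 0, 0, 25, -0.6]],
])

```text
time_s: 18.87
tcp_pos: [0.6104, 0.0729, 0.168]
orientation: [-2.095, -2.337, 0.006]
wrist_force: [0.1, 0.6, -0.5]
finger_gap: 0.75
grasp_force: 0.0
```

carry_out([
  [[0, 0, 0, 0, 0, 35, -0.6], [0, 0, 0, 0, 0, 35, -1], [0, 0, 0, 0, 0, 20, -1], [0, 0, -0.04, -15, -20, 0, -1], [0, 0, -0.05, -20, -25, 0, -1], [0, 0, -0.05, -20, -25, 0, -1], [0, 0, -0.05, -20, -25, 0, -1], [0, 0, -0.05, -20, -25, 0, -1], [0, 0, -0.05, -15, -20, 0, -1], [0, 0, -0.05, -8, -10, 0, -1]],
])

```text
time_s: 19.7
tcp_pos: [0.4917, -0.08, 0.2595]
orientation: [2.469, 1.941, -0.003]
wrist_force: [-0.4, -0.4, -0.3]
finger_gap: 1.0
grasp_force: 0.0
```

carry_out([
  [[0, 0, 0, 0, 0, 0, -1], [0, 0, 0, 0, 0, 0, -1], [0, 0, 0, 0, 0, 0, -1], [0, 0, 0, 0, 0, 0, -1], [0, 0, 0, 0, 0, 0, -1]],
])

```text
time_s: 20.12
tcp_pos: [0.4946, -0.0751, 0.259]
orientation: [-2.459, -1.954, -0.001]
wrist_force: [-0.3, 0.2, -0.5]
finger_gap: 1.002
grasp_force: 0.0
```

```bash
python3 - <<'E'
from h import *
im,P=snap("wrist","w8");a,_=snap("side","s8")
s=manip.read_state();print(s["tcp_pos"],s["orientation"])
np.save("w8.npy",P,allow_pickle=True)
print(proj("wrist",[[.4635,-.113,.14],[.4635,-.113,.03],[.457,-.104,.03],[.409,-.266,.155]],P))
A=cv2.resize(a[100:300,210:430],(440,400),interpolation=2)
cv2.imwrite("pics/c8.png",np.hstack([im[:,140:500],A]))
E
```

```text
[ 0.49424442 -0.07570842  0.25896114] [-2.46020259e+00 -1.95283158e+00 -5.39116853e-04]
[[287.28912388 232.75726229]
 [293.48888395 197.35844886]
 [286.92623951 191.98158629]
 [272.18711096 377.08680469]]
```

View pics/c8.png

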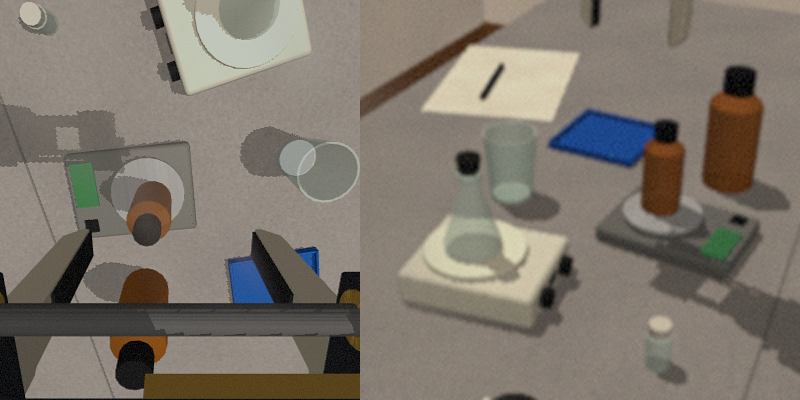

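The flask stands upright on the stirrer. The bottle cap is at wrist pixel (287,230) and the pan at (287,193), both as predicted, so I go down on the bottle.

carry_out([
  [[0, 0, 0, -8, -9.5, 0, -1], [0, 0, 0, -8, -10, 0, -1], [0, 0, 0, -8, -10, 0, -1], [0, 0, 0, -7, -8, 0, -1], [0, 0, 0, 0, 0, -12, -1], [0, 0, 0, 0, 0, -20, -1], [0, 0, 0, 0, 0, -20, -1], [0, 0, 0, 0, 0, -20, -1], [0, 0, 0, 0, 0, -20, -1], [0, 0, 0, 0, 0, -20, -1]],
])

```text
time_s: 21.05
tcp_pos: [0.4624, -0.1149, 0.1464]
orientation: [2.463, 1.95, 0.0]
wrist_force: [0.9, 0.3, 0.0]
finger_gap: 0.998
grasp_force: 0.0
```

carry_out([
  [[0, 0, 0, 0, 0, -20, -1], [0, 0, 0, 0, 0, -20, -1], [0, 0, 0, 0, 0, -15, -1], [0, 0, 0, 0, 0, -10, -1], [0, 0, 0, 0, 0, -3, -1], [0, 0, 0, 0, 0, 0, -1], [0, 0, 0, 0, 0, 0, -0.5], [0, 0, 0, 0, 0, 0, -0.3], [0, 0, 0, 0, 0, 0, -0.3], [0, 0, 0, 0, 0, 0, -0.2]],
])

```text
time_s: 21.88
tcp_pos: [0.4631, -0.1144, 0.0798]
orientation: [2.462, 1.95, 0.001]
wrist_force: [-0.2, 0.5, 0.9]
finger_gap: 0.759
grasp_force: 0.0
```

carry_out([
  [[0, 0, 0, 0, 0, 0, -0.15], [0, 0, 0, 0, 0, 0, -0.1], [0, 0, 0, 0, 0, 0, -0.05], [0, 0, 0, 0, 0, 0, 0], [0, 0, 0, 0, 0, 0, 0.2], [0, 0, 0, 0, 0, 0, 1], [0, 0, 0, 0, 0, 0, 1], [0, 0, 0, 0, 0, 0, 1], [0, 0, 0, 0, 0, 0, 1], [0, 0, 0, 0, 0, 0, 1]],
], grip_force=20)

```text
time_s: 22.72
tcp_pos: [0.4629, -0.1142, 0.0791]
orientation: [2.463, 1.951, 0.0]
wrist_force: [-0.2, 0.2, 0.2]
finger_gap: 0.513
grasp_force: 20.0
```

carry_out([
  [[0, 0, 0, 0, 0, 2, 1], [0, 0, 0, 0, 0, 8, 1], [0, 0, 0, 0, 0, 16, 1], [0, 0, 0, 0, 0, 20, 1], [0, 0, 0, 0, 0, 20, 1], [0, 0, 0, 0, 0, 20, 1], [0, 0, 0, 0, 0, 20, 1], [0, 0, 0, 0, 0, 16, 1], [0, 0, 0, 6, -8, 10, 1], [0, 0, -0.02, 12, -16, 5, 1]],
])

```text
time_s: 23.55
tcp_pos: [0.4811, -0.1364, 0.2187]
orientation: [2.477, 1.929, 0.004]
wrist_force: [0.6, 0.1, -1.1]
finger_gap: 0.516
grasp_force: 20.0
```

carry_out([
  [[0, 0, -0.03, 17, -23, 0, 1], [0, 0, -0.03, 18, -24, 0, 1], [0, 0, -0.03, 18, -24, 0, 1], [0, 0, -0.03, 18, -24, 0, 1], [0, 0, -0.03, 18, -24, 0, 1], [0, 0, -0.03, 16, -21, 0, 1], [0, 0, -0.03, 12, -16, 0, 1], [0, 0, 0, 6, -8, 0, 1], [0, 0, 0, 0, 0, 0, 1], [0, 0, 0, 0, 0, 0, 1]],
])

```text
time_s: 24.38
tcp_pos: [0.6035, -0.3021, 0.2158]
orientation: [-2.67, -1.654, -0.0]
wrist_force: [0.4, 0.3, -1.6]
finger_gap: 0.516
grasp_force: 20.0
```

carry_out([
  [[0, 0, 0, 0, 0, -10, 1], [0, 0, 0, 0, 0, -20, 1], [0, 0, 0, 0, 0, -20, 1], [0, 0, 0, 0, 0, -20, 1], [0, 0, 0, 0, 0, -20, 1], [0, 0, 0, 0, 0, -15, 1], [0, 0, 0, 0, 0, -10, 1], [0, 0, 0, 0, 0, 0, 1], [0, 0, 0, 0, 0, 0, 1], [0, 0, 0, 0, 0, 0, 1]],
])

```text
time_s: 25.22
tcp_pos: [0.6045, -0.3021, 0.1024]
orientation: [2.668, 1.655, 0.002]
wrist_force: [0.0, -0.2, -1.1]
finger_gap: 0.513
grasp_force: 20.0
```

```bash
python3 - <<'E'
from h import *
s=manip.read_state();print(s["tcp_pos"],s["orientation"],s["wrist_force"])
im,P=snap("wrist","w9");b,_=snap("scene","sc9");a,_=snap("side","s9")
A=cv2.resize(a[110:210,280:400],None,fx=3.2,fy=3.2,interpolation=2);B=cv2.resize(b[110:210,150:270],None,fx=3.2,fy=3.2,interpolation=2)
cv2.imwrite("pics/c9.png",np.hstack([A,B]))
E
```

```text
[ 0.60454595 -0.30212128  0.10241852] [2.66841663e+00 1.65486168e+00 2.40132278e-03] [ 0.00213033 -0.21582785 -1.05289475]
```

View pics/c9.png

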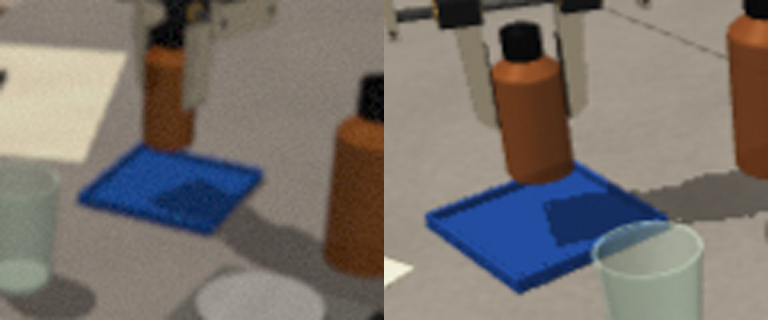

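The bottle hangs upright above the tray. Earlier estimates agree on the tray centre, so I lower it.

carry_out([
  [[0, 0, 0, 0, 0, -8, 1], [0, 0, 0, 0, 0, -12, 1], [0, 0, 0, 0, 0, -12, 1], [0, 0, 0, 0, 0, -7, 1], [0, 0, 0, 0, 0, -4, 1], [0, 0, 0, 0, 0, -2, 1], [0, 0, 0, 0, 0, -1, 1], [0, 0, 0, 0, 0, 0, 1], [0, 0, 0, 0, 0, 0, 1], [0, 0, 0, 0, 0, 0, 1]],
])

```text
time_s: 26.2
tcp_pos: [0.6042, -0.3024, 0.0557]
orientation: [2.669, 1.655, 0.001]
wrist_force: [-0.5, 1.2, -1.1]
finger_gap: 0.518
grasp_force: 20.0
```

carry_out([
  [[0, 0, 0, 0, 0, -0.5, 1], [0, 0, 0, 0, 0, -0.5, 1], [0, 0, 0, 0, 0, -0.5, 1], [0, 0, 0, 0, 0, -0.5, 1], [0, 0, 0, 0, 0, 0, 1], [0, 0, 0, 0, 0, 0, 1], [0, 0, 0, 0, 0, 0, 1]],
])

```text
time_s: 26.78
tcp_pos: [0.6038, -0.3022, 0.0532]
orientation: [2.67, 1.655, 0.0]
wrist_force: [1.0, 0.0, -0.9]
finger_gap: 0.514
grasp_force: 20.0
```

carry_out([
  [[0, 0, 0, 0, 0, -0.5, 1], [0, 0, 0, 0, 0, -0.5, 1], [0, 0, 0, 0, 0, 0, 1], [0, 0, 0, 0, 0, 0, 1], [0, 0, 0, 0, 0, 0, 1]],
])

```text
time_s: 27.2
tcp_pos: [0.6038, -0.3022, 0.0532]
orientation: [2.67, 1.655, 0.0]
wrist_force: [-2.2, 1.0, 5.0]
finger_gap: 0.514
grasp_force: 20.0
```

carry_out([
  [[0, 0, 0, 0, 0, 0.5, 0.2], [0, 0, 0, 0, 0, 0, -0.1], [0, 0, 0, 0, 0, 0, -0.4], [0, 0, 0, 0, 0, 0, -1], [0, 0, 0, 0, 0, 0, -1], [0, 0, 0, 0, 0, 0, -1], [0, 0, 0, 0, 0, 10, -1], [0, 0, 0, 0, 0, 25, -1], [0, 0, 0, 0, 0, 35, -1], [0, 0, 0, 0, 0, 38, -1]],
])

```text
time_s: 28.03
tcp_pos: [0.6028, -0.3018, 0.161]
orientation: [-2.668, -1.654, 0.003]
wrist_force: [0.5, -0.3, -0.6]
finger_gap: 0.993
grasp_force: 0.0
```

carry_out([
  [[0, 0, 0, 0, 0, 38, -1], [0, 0, 0, 0, 0, 38, -1], [0, 0, 0.03, 0, 10, 15, -1], [0, 0, 0.06, 0, 25, 0, -1], [0, 0, 0.06, 0, 36, 0, -1], [0, 0, 0.06, 0, 36, 0, -1], [0, 0, 0.06, 0, 36, 0, -1], [0, 0, 0.06, 0, 36, 0, -1], [0, 0, 0.06, 0, 36, 0, -1], [0, 0, 0.06, 0, 36, 0, -1]],
])

```text
time_s: 28.87
tcp_pos: [0.6036, -0.0496, 0.2527]
orientation: [2.23, 2.212, 0.001]
wrist_force: [0.4, 0.1, 0.3]
finger_gap: 0.999
grasp_force: 0.0
```

carry_out([
  [[0, 0, 0.06, -10, 36, 0, -1], [0, 0, 0.06, -15, 36, 0, -1], [0, 0, 0.06, -18, 34, 0, -1], [0, 0, 0.06, -20, 34, 0, -1], [0, 0, 0.06, -20, 34, 0, -1], [0, 0, 0.06, -20, 34, 0, -1], [0, 0, 0.06, -20, 30, 0, -1], [0, 0, 0.06, -13, 20, 0, -1], [0, 0, 0.06, -8, 10, 0, -1], [0, 0, 0, 0, 0, 0, -1]],
])

```text
time_s: 29.7
tcp_pos: [0.4573, 0.2204, 0.2529]
orientation: [-1.552, -2.731, -0.003]
wrist_force: [-0.1, -0.1, 0.4]
finger_gap: 1.0
grasp_force: 0.0
```

carry_out([
  [[0, 0, 0, 0, 0, 0, -1], [0, 0, 0, 0, 0, 0, -1], [0, 0, 0, 0, 0, 0, -1], [0, 0, 0, 0, 0, 0, -1]],
])

```text
time_s: 30.03
tcp_pos: [0.4607, 0.2153, 0.2515]
orientation: [1.568, 2.722, -0.001]
wrist_force: [-0.6, 0.7, -0.0]
finger_gap: 1.0
grasp_force: 0.0
```

```bash
python3 - <<'E'
from h import *
im,P=snap("wrist","w10");a,_=snap("side","s10")
s=manip.read_state();print(s["tcp_pos"],s["orientation"])
m=im.max(2)<55;m[265:]=0
c,st=blob(m);print(c,st,plane("wrist",c,.058,P),proj("wrist",[.458,.284,.058],P))
A=cv2.resize(a[100:300,210:430],(440,400),interpolation=2)
cv2.imwrite("pics/c10.png",np.hstack([im[:,140:500],A]))
E
```

```text
[0.46032548 0.21588061 0.25153086] [ 1.56653048e+00  2.72307675e+00 -5.04202235e-04]
[340.5 116. ] [ 318   93   46   47 1645] [0.45854232 0.28324861] [[340.43967528 115.13126084]]
```

View pics/c10.png

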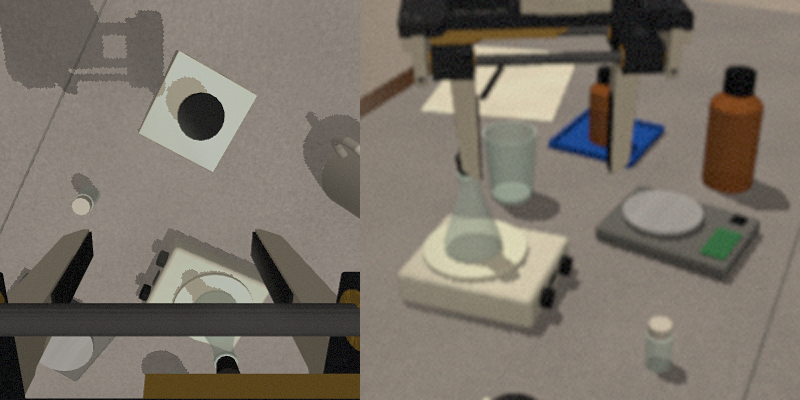

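The jar waits on the tile (wrist 340,116). The bottle is in the tray and the flask is on the stirrer. Fetching the jar.

carry_out([
  [[0, 0, 0, -0.5, 14, 0, -1], [0, 0, 0, -0.5, 18, 0, -1], [0, 0, 0, -0.5, 18, 0, -1], [0, 0, 0, -0.5, 18, 0, -1], [0, 0, 0, 0, 0, -15, -1], [0, 0, 0, 0, 0, -25, -1], [0, 0, 0, 0, 0, -25, -1], [0, 0, 0, 0, 0, -25, -1], [0, 0, 0, 0, 0, -25, -1], [0, 0, 0, 0, 0, -25, -1]],
])

```text
time_s: 30.97
tcp_pos: [0.4582, 0.2844, 0.1105]
orientation: [1.565, 2.724, 0.0]
wrist_force: [0.6, 0.7, 1.0]
finger_gap: 1.0
grasp_force: 0.0
```

carry_out([
  [[0, 0, 0, 0, 0, -25, -1], [0, 0, 0, 0, 0, -22, -1], [0, 0, 0, 0, 0, -18, -1], [0, 0, 0, 0, 0, -12, -1], [0, 0, 0, 0, 0, -5, -1], [0, 0, 0, 0, 0, 0, -1], [0, 0, 0, 0, 0, 0, -1], [0, 0, 0, 0, 0, 0, -0.5], [0, 0, 0, 0, 0, 0, -0.3], [0, 0, 0, 0, 0, 0, -0.2]],
])

```text
time_s: 31.8
tcp_pos: [0.4583, 0.2851, 0.0305]
orientation: [1.563, 2.724, 0.002]
wrist_force: [0.3, 1.1, -1.1]
finger_gap: 0.834
grasp_force: 0.0
```

carry_out([
  [[0, 0, 0, 0, 0, 0, -0.15], [0, 0, 0, 0, 0, 0, -0.1], [0, 0, 0, 0, 0, 0, 0], [0, 0, 0, 0, 0, 0, 0.5], [0, 0, 0, 0, 0, 0, 1], [0, 0, 0, 0, 0, 0, 1], [0, 0, 0, 0, 0, 0, 1], [0, 0, 0, 0, 0, 0, 1], [0, 0, 0, 0, 0, 0, 1]],
], grip_force=15)

```text
time_s: 32.55
tcp_pos: [0.4578, 0.2848, 0.0298]
orientation: [1.563, 2.725, 0.0]
wrist_force: [-0.4, -0.5, 2.1]
finger_gap: 0.559
grasp_force: 15.0
```

carry_out([
  [[0, 0, 0, 0, 0, 5, 1], [0, 0, 0, 0, 0, 15, 1], [0, 0, 0, 0, 0, 25, 1], [0, 0, 0, 0, 0, 25, 1], [0, 0, 0, 0, 0, 25, 1], [0, 0, -0.02, 0, -10, 25, 1], [0, 0, -0.04, 0, -18, 10, 1], [0, 0, -0.05, 0, -25, 0, 1], [0, 0, -0.05, 0, -25, 0, 1], [0, 0, -0.05, 0, -25, 0, 1]],
])

```text
time_s: 33.38
tcp_pos: [0.4574, 0.1808, 0.16]
orientation: [1.842, 2.544, 0.0]
wrist_force: [0.7, -0.8, -0.9]
finger_gap: 0.558
grasp_force: 15.0
```

carry_out([
  [[0, 0, -0.05, 0, -25, 0, 1], [0, 0, -0.05, 0, -25, 0, 1], [0, 0, -0.05, 0, -25, 0, 1], [0, 0, -0.05, 0, -25, 0, 1], [0, 0, -0.05, 0, -25, 0, 1], [0, 0, -0.05, 0, -25, 0, 1], [0, 0, -0.05, 0, -25, 0, 1], [0, 0, -0.05, 0, -25, 0, 1], [0, 0, -0.05, 0, -25, 0, 1], [0, 0, -0.05, 0, -25, 0, 1]],
])

```text
time_s: 34.22
tcp_pos: [0.4573, -0.0693, 0.1597]
orientation: [-2.415, -2.009, 0.0]
wrist_force: [-0.1, 0.6, -1.4]
finger_gap: 0.552
grasp_force: 15.0
```

carry_out([
  [[0, 0, -0.05, -0.5, -20, 0, 1], [0, 0, 0, -0.5, -10, 0, 1], [0, 0, 0, 0, -5, 0, 1], [0, 0, 0, 0, 0, 0, 1], [0, 0, 0, 0, 0, 0, 1], [0, 0, 0, 0, 0, 0, 1], [0, 0, 0, 0, 0, 0, 1]],
])

```text
time_s: 34.8
tcp_pos: [0.4569, -0.1017, 0.1597]
orientation: [-2.459, -1.954, -0.001]
wrist_force: [-0.2, -0.1, -0.4]
finger_gap: 0.552
grasp_force: 15.0
```

```bash
python3 - <<'E'
from h import *
im,P=snap("wrist","w11")
s=manip.read_state();print(s["tcp_pos"],s["orientation"],s["qvel"].round(3))
a,_=snap("side","s11");b,_=snap("scene","sc11")
A=cv2.resize(a[120:260,300:430],None,fx=3,fy=3,interpolation=2);B=cv2.resize(b[90:230,250:380],None,fx=3,fy=3,interpolation=2)
cv2.imwrite("pics/c11.png",np.hstack([A,B]))
E
```

```text
[ 0.45687147 -0.10192499  0.15968557] [-2.45972283e+00 -1.95358022e+00 -6.00665884e-04] [ 0.003  0.     0.007 -0.002  0.003 -0.002 -0.002]
```

View pics/c11.png

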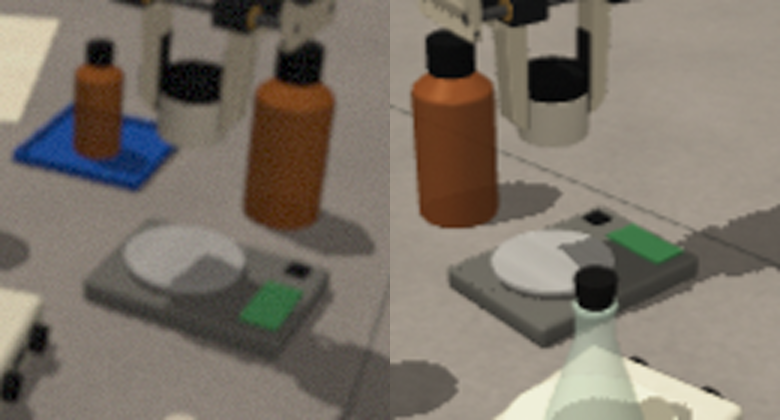

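The jar hangs level above the free pan, and pan estimates agree at (0.457,-0.103). Lowering.

carry_out([
  [[0, 0, 0, 0, -0.5, -10, 1], [0, 0, 0, 0, 0, -18, 1], [0, 0, 0, 0, 0, -20, 1], [0, 0, 0, 0, 0, -20, 1], [0, 0, 0, 0, 0, -15, 1], [0, 0, 0, 0, 0, -10, 1], [0, 0, 0, 0, 0, -6, 1], [0, 0, 0, 0, 0, -4, 1], [0, 0, 0, 0, 0, 0, 1], [0, 0, 0, 0, 0, 0, 1]],
])

```text
time_s: 35.78
tcp_pos: [0.4571, -0.1036, 0.057]
orientation: [2.462, 1.951, 0.001]
wrist_force: [1.0, 0.3, -1.3]
finger_gap: 0.552
grasp_force: 15.0
```

carry_out([
  [[0, 0, 0, 0, 0, -1, 1], [0, 0, 0, 0, 0, -1, 1], [0, 0, 0, 0, 0, -0.5, 1], [0, 0, 0, 0, 0, -0.5, 1], [0, 0, 0, 0, 0, -0.5, 1], [0, 0, 0, 0, 0, 0, 1], [0, 0, 0, 0, 0, 0, 1], [0, 0, 0, 0, 0, 0, 1]],
])

```text
time_s: 36.45
tcp_pos: [0.4567, -0.1037, 0.0531]
orientation: [-2.463, -1.951, -0.0]
wrist_force: [-0.7, -0.5, -1.0]
finger_gap: 0.556
grasp_force: 15.0
```

carry_out([
  [[0, 0, 0, 0, 0, -0.5, 1], [0, 0, 0, 0, 0, -0.5, 1], [0, 0, 0, 0, 0, -0.5, 1], [0, 0, 0, 0, 0, -0.3, 1], [0, 0, 0, 0, 0, 0, 1], [0, 0, 0, 0, 0, 0, 1], [0, 0, 0, 0, 0, 0, 1]],
])

```text
time_s: 37.03
tcp_pos: [0.4568, -0.1037, 0.0517]
orientation: [2.462, 1.951, 0.0]
wrist_force: [-1.5, -0.1, 5.6]
finger_gap: 0.553
grasp_force: 15.0
```

carry_out([
  [[0, 0, 0, 0, 0, 0.3, 0], [0, 0, 0, 0, 0, 0, -0.3], [0, 0, 0, 0, 0, 0, -1], [0, 0, 0, 0, 0, 0, -1], [0, 0, 0, 0, 0, 0, -1], [0, 0, 0, 0, 0, 10, -1], [0, 0, 0, 0, 0, 30, -1], [0, 0, 0, 0, 0, 35, -1], [0, 0, 0, 0, 0, 35, -1], [0, 0, 0, 0, 0, 35, -1]],
])

```text
time_s: 37.87
tcp_pos: [0.4562, -0.1036, 0.198]
orientation: [-2.462, -1.95, 0.001]
wrist_force: [0.6, -0.2, 0.4]
finger_gap: 0.997
grasp_force: 0.0
```

carry_out([
  [[0, 0, 0, 0, 0, 35, -1], [0, 0, 0, 0, 0, 25, -1], [0, 0, 0, 5, 20, 0, -1], [0, 0, 0, 10, 30, 0, -1], [0, 0, 0, 10, 30, 0, -1], [0, 0, 0, 10, 30, 0, -1], [0, 0, 0, 0, 0, 0, -1], [0, 0, 0, 0, 0, 0, -1], [0, 0, 0, 0, 0, 0, -1], [0, 0, 0, 0, 0, 0, -1]],
])

```text
time_s: 38.7
tcp_pos: [0.4913, 0.0046, 0.2563]
orientation: [2.465, 1.947, -0.002]
wrist_force: [-0.4, 0.6, 1.2]
finger_gap: 1.003
grasp_force: 0.0
```

```bash
python3 - <<'E'
from h import *
b,_=snap("scene","sc12");a,_=snap("side","s12")
B=cv2.resize(b[90:290,150:350],(400,400),interpolation=2);A=cv2.resize(a[110:310,220:420],(400,400),interpolation=2)
cv2.imwrite("pics/c12.png",np.hstack([A,B]))
E
```

```text
(no output)
```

View pics/c12.png

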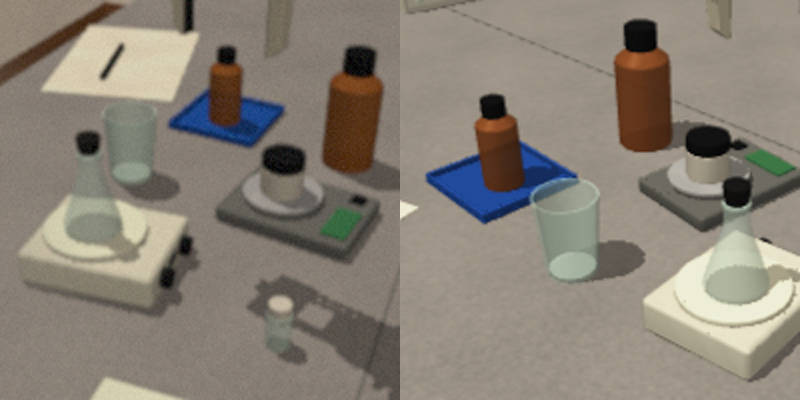

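All three vessels stand upright and centred on their stations, the bystanders haven't moved, and the gripper is clear.

```bash
python3 -c "
from station import manip
print(manip.sign_off())"
```

```text
the job is handed in; nothing more can be done
None
```

I handed the job in at about 39 s: the flask is on the stirrer, the jar on the balance and the bottle in the tray, each upright and centred, and the beaker, jug and vial were not touched.

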